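# Strip a beam line into the storage tray, in beam order

## Robot

A 6-joint arm with a two-finger parallel gripper is mounted at the origin on the work surface. World frame = base frame: x ahead of the robot, y to its left, z up, the work surface at z = 0. Lengths are in m, angles in rad, forces in N, time in s.
With the tool pointing down it reaches from about 0.35 to 0.975 m from the base axis. Payload 4.9 kg.
Tool frame: the origin (TCP) lies on the centre line of the jaws, within the pads' length; the fingertips stand manip.tip_reach ahead of it and the grasp point (between the pads) is the TCP (manip.tip_reach is the distance from the TCP to the fingertips, in m); z points along the fingers, y is the line along which they close (so a half turn about z gives the same grasp; the last joint's range is limited). The gripper opens to 85 mm and grips with 20 to 120 N. Pads are 22 mm wide; open, the fingers measure 114 mm over their backs; the gripper's body (76 mm by 85 mm) begins 54 mm behind the grasp point. The pads swing forward as they close: fully open they stand 13 mm farther back than shut.
Start: joints at [-1.415, 0.053, 1.613, -0, 1.476, -0.119], TCP at [0.17, -0.602, 0.25] pointing down, gripper open.
Joint ranges: [-3.01, 3.01], [-1.01, 2.22], [0.06, 2.58], [-1.02, 4.17], [0.09, 2.62], [-3.14, 3.14]. Speed limits (rad/s): [2.57, 2.57, 3.14, 3.14, 3.14, 3.14].

## Interface

Orientations are given as a unit quaternion [w, x, y, z].
In Python, from plant import manip gives the robot as it stands. The module is installed in compiled form; this text tells all that it offers.
- The arm moves only by the tool move_arm, never from a script. Its argument "rows" is a list of rows, each a list of 7 numbers: the shift along the tool's x, y, z in cm, then the turn, a rotation vector about the tool's x, y, z in degrees, then the opening, from -1 (shut) to 1 (fully open). In form: [[tx, ty, tz, ax, ay, az, jaw], ...]. A call has 1 to 20 rows; each row shifts and turns the commanded pose from where the row before left it, along the tool's axes as they then stand; what a row does not reach is not made up. A row lasts 1/12 s, in which the tool goes at most 41.7 mm and 7.16 degrees, less where a joint would pass 70% of its speed; a pose out of reach is approached as far as the arm can. A call is refused whole if a number of a shift passes 4.17 or a number of a turn 7.16, either way. A call with a gripper value outside its range is refused whole. The fingers move at their own pace and stop on an object; the grip force is fixed at half the most. Time passes only in rows, so rows that do not move let the fingers close. It gives the time, the measured TCP pose, the force, the opening and the grip force at its end, in the units of the state.
- manip.state(): the state, without advancing time (a new reading comes with each control period).
- manip.grab_frame(name): name is "side" or "top" or "wrist"; returns a dict with "img" (400x640x3 uint8, blue, green, red), "mtx" (3x3 intrinsics, pixels), "k1" (the pictures are not rectified: a ray, as slopes to the right and down, at radius r is drawn at 1 + k1 r^2 times it, then the intrinsics apply), "R" (3x3) and "t" (3): a world point X has camera coordinates R X + t. Camera axes: x right, y down, z forward; pixel columns grow to the right and rows downward; lengths in m; the calibration is good to about 2 mm. A picture is of the moment at which its call begins. There is no depth.
- manip.job_done(): hands the job in; it is judged then, once.
The state is a dict: "time": time; "joint_pos": joint angles; "joint_vel": joint speeds; "joint_efforts": joint torques, N m; "tool_pos": TCP position; "tool_rot": TCP orientation; "contact_force": force on the tool from outside, world axes, zero at the start; "ft_torque": the same for the moment, N m; "gripper_width": opening from 0.0 (shut) to 1.0 (fully open); "grasp_force": force on a finger pad.
Only numpy, scipy, OpenCV 4.12 (cv2) and the standard library are available. Lean on these libraries where they do the work, as an engineer would, in place of code of your own. Each camera call takes 0.05 s, during which the arm holds its last target. There are 200 camera calls.

## Task

Strip this test beam line: lift the four post-mounted optics off their base plates and stand them upright in the bays of the grey storage tray in the order in which they stand along the beam, so that the line can be rebuilt later: the optic nearest the laser goes in the bay next to the tray's pull handle, the next one in the next bay, and so on to the far end. Set each one down gently (do not drop it or tip it over), one to a bay, and leave them standing still.

Things in the scene. Friction and masses are not known exactly. Their poses are not given: they have to be found in the camera images.
- tube: lens-tube optic (mm), loose, 200 g: black level tube, 30.5 dia, 44 long along y, glass at both ends, on a steel pillar, 20 dia, and round steel foot, 38 dia x 7. Origin: centre of the foot's underside, z up; optical axis along its y, 75 above the underside. Grip across the tube (along x, 31 wide) at axis height. Top at 91.
- iris: iris diaphragm (mm), loose, 180 g: thin black upright disc, 36 dia, 10 thick along y, small hole, short thin steel lever on top, on a steel pillar, 20 dia, and round steel foot, 38 dia x 7. Origin: centre of the foot's underside, z up; optical axis along its y, 75 above the underside. Grip across the disc (along x, 36 wide) at axis height. Lever top at 104.
- cage: cage-plate lens holder (mm), loose, 220 g: black upright square plate, 40 wide (x), 40 high, 12.7 thick (y), four steel rods 40 long through its corners along y, on a steel pillar, 20 dia, and round steel foot, 38 dia x 7. Origin: centre of the foot's underside, z up; optical axis along its y, 75 above the underside. Grip across the plate (along x, 40 wide) at axis height. Top at 95.
- cube: beam-splitter cube housing (mm), loose, 240 g: black 36 mm cube, round glass windows on top and sides, on a steel pillar, 20 dia, and round steel foot, 38 dia x 7. Origin: centre of the foot's underside, z up; optical axis along its y, 75 above the underside. Grip along x (36 wide) at axis height. Top at 93.
- board: aluminium breadboard (mm), fixed, 100 (x) x 355 (y) x 12.7, carrying the beam line along its y. Origin: on its underside, mid-row. Grey laser head at the +y end (y 121 to 191, 42 wide, top 117 above the table), firing towards -y; black beam trap at the -y end (y -138 to -160, top 109). Between them four base plates, centres at y = 90, 30, -30, -90 (each within 3).
- tray: grey storage tray (mm), fixed, four square bays in a row along its y: centres at y = 87, 29, -29, -87, x = 0; each 54 x 54 inside, walls 4 thick, rims 24 and floor 4 above the table. A steel U-shaped pull handle, 44 wide, sticks out 28 at the +y end, next to the bay at y = 87. Origin: centre of its underside, on the table.
- base_tube: aluminium base plate (mm), 60 (x) x 44 (y) x 8, fixed on the breadboard; the lens-tube optic stands on it at the start, not fastened. The four plates look alike. Origin: centre of its underside, 12.7 above the table; +y towards the laser.
- base_iris: aluminium base plate (mm), 60 (x) x 44 (y) x 8, fixed on the breadboard; the iris diaphragm stands on it at the start, not fastened. The four plates look alike. Origin: centre of its underside, 12.7 above the table; +y towards the laser.
- base_cage: aluminium base plate (mm), 60 (x) x 44 (y) x 8, fixed on the breadboard; the cage-plate lens holder stands on it at the start, not fastened. The four plates look alike. Origin: centre of its underside, 12.7 above the table; +y towards the laser.
- base_cube: aluminium base plate (mm), 60 (x) x 44 (y) x 8, fixed on the breadboard; the beam-splitter cube housing stands on it at the start, not fastened. The four plates look alike. Origin: centre of its underside, 12.7 above the table; +y towards the laser.
Things that resemble listed ones, but are neither listed nor needed, are in the scene too. What is shaped like the cube but yellow is not meant.

How it is judged:
By the outcome, as a careful person would: the job done as asked, in the order asked, and still so for the second after the job is handed in, with the robot touching nothing.
It also fails if it takes over 125 s, if anything falls off the work surface, if the arm or the gripper's body presses on something with over 40 N, if the wrist force passes 120 N, or if a joint passes its speed limit or range.

## Working session

There is one attempt and no reset: what is moved stays moved. The work goes in short steps, Python scripts to look and compute and a tool call to move; the robot and the scene stay as the last step left them, time stands still between calls to the robot, and variables do not carry over. Pictures are saved under pics/ and viewed, at most 14 in all, crops included, and the job is handed in when it is done.

Besides the shell and the picture viewer there is one more tool, called after ">>>" by a JSON object that holds its "api" and its "payload", one argument or row to a line. move_arm: Moves the arm, as the interface text tells. Its arguments: {"type":"object","properties":{"rows":{"type":"array","items":{"type":"array","items":{"type":"number"}}}},"required":["rows"]}

```bash
mkdir -p pics; cat > h.py <<'E'
import numpy as np, cv2
from plant import manip
def shot(n,f):
    d=manip.grab_frame(n); cv2.imwrite(f'pics/{f}.png',d['img']); np.savez(f'pics/{f}.npz',**{k:d[k] for k in('mtx','k1','R','t')}); return d
def ray(f,u,v):
    d=np.load(f'pics/{f}.npz'); K=d['mtx']
    p=np.array([(u-K[0,2])/K[0,0],(v-K[1,2])/K[1,1]]); q=p.copy()
    for _ in range(30): q=p/(1+d['k1']*(q@q))
    return -d['R'].T@d['t'], d['R'].T@np.array([*q,1])
def at(f,u,v,z):
    o,r=ray(f,u,v); return o+r*(z-o[2])/r[2]
def proj(f,X):
    d=np.load(f'pics/{f}.npz'); c=d['R']@np.array(X)+d['t']; q=c[:2]/c[2]; q=q*(1+d['k1']*(q@q)); return d['mtx'][:2,:2]@q+d['mtx'][:2,2]
E
python3 -c "
from h import *
for n in('top','side','wrist'): shot(n,n+'0')
print(manip.state(),manip.tip_reach)"
```

```text
{'time': 0.15, 'joint_pos': array([-1.41500845e+00,  5.32059726e-02,  1.61398406e+00,  3.46613054e-07,
        1.47602913e+00, -1.18959716e-01]), 'joint_vel': array([-1.93426637e-03, -2.43873037e-03, -3.72036791e-03, -1.67780424e-03,
       -3.57658265e-05,  4.30011805e-04]), 'joint_efforts': array([ 3.28747547e-04, -3.94238913e+01, -3.70721984e+01, -1.14938935e-04,
        4.68196609e-03, -1.23981746e-05]), 'tool_pos': array([ 0.16951693, -0.60108813,  0.24934169]), 'tool_rot': array([-8.13117301e-04,  9.90578725e-01,  1.36942064e-01, -1.48019534e-05]), 'contact_force': array([-0.09406438,  0.7528106 ,  1.08619525]), 'ft_torque': array([ 0.05595811, -0.00676107,  0.02715705]), 'grasp_force': 0.0, 'gripper_width': 0.9994868477053157} 0.019
```

View pics/top0.png

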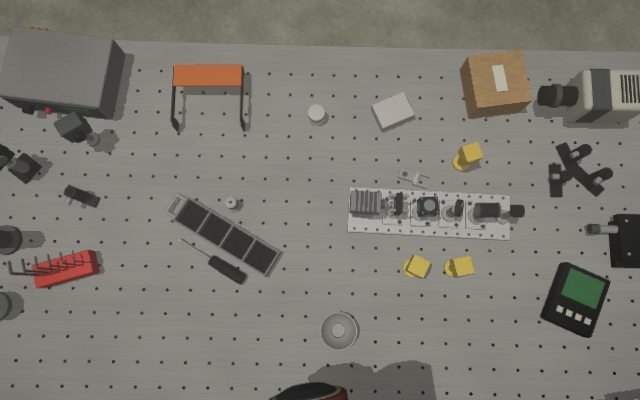

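View pics/side0.png

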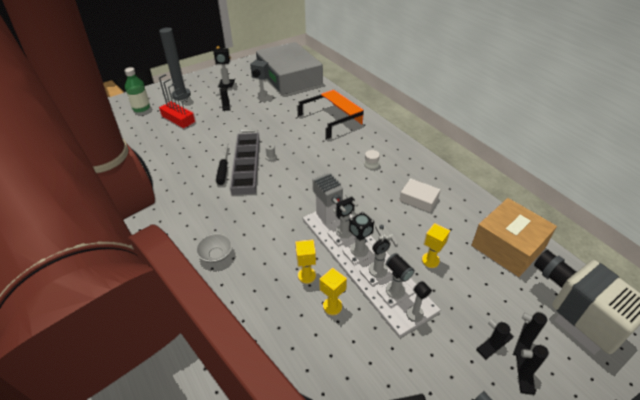

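The top view shows the board with its laser at the left end (350-510, 190-240) and the tray at (170-280, 195-275). The tray's handle looks to be at its upper-left end. I'll zoom in on both.

```bash
python3 -c "
from h import *
a=cv2.imread('pics/top0.png'); s=cv2.imread('pics/side0.png')
A=cv2.resize(a[180:245,340:530],None,fx=4.2,fy=4.2,interpolation=2)
B=cv2.resize(a[185:285,155:295],None,fx=3,fy=3,interpolation=2)
C=cv2.resize(s[165:340,290:450],None,fx=1.8,fy=1.8,interpolation=2)
o=np.zeros((600,800,3),np.uint8); o[:A.shape[0],:A.shape[1]]=A; o[280:280+B.shape[0],:B.shape[1]]=B; o[280:280+C.shape[0],450:450+C.shape[1]]=C
cv2.imwrite('pics/crop0.png',o)
for p in [(348,189),(510,195),(509,240),(347,232)]: print(at('top0',*p,.0127))
for p in [(175,194),(281,246),(270,275),(168,211)]: print(at('top0',*p,.024))
"
```

```text
[ 0.62553311 -0.03731753  0.0127    ]
[ 0.62035001 -0.39528077  0.0127    ]
[ 0.52047361 -0.38935265  0.0127    ]
[ 0.52956127 -0.03660216  0.0127    ]
[0.60299891 0.34042501 0.024     ]
[0.49466448 0.10551186 0.024     ]
[0.43236345 0.1265786  0.024     ]
[0.56516914 0.35279501 0.024     ]
```

View pics/crop0.png

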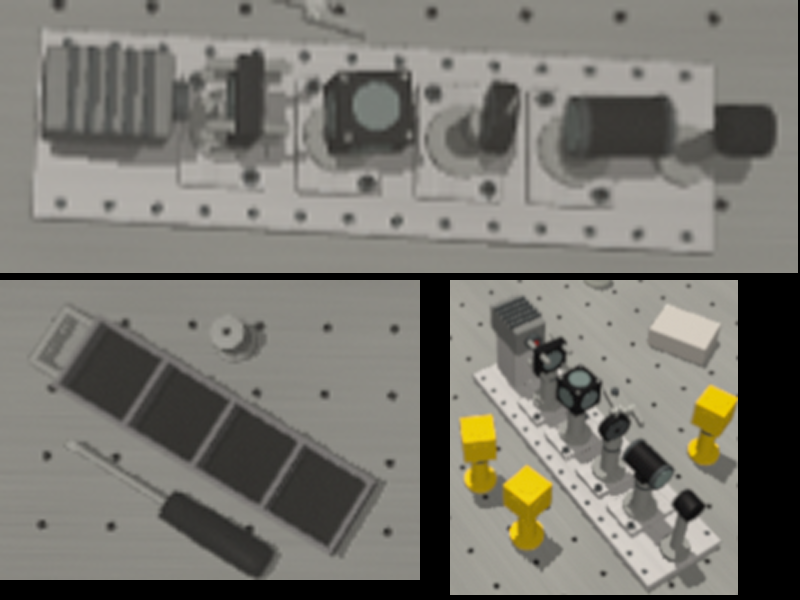

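The beam order from the laser is cage, cube, iris, tube. The handle looks to be at the tray's upper-left end, the end farther out in y. Next I'll bring the wrist camera over the board.

```bash
cat >> h.py <<'E'
from scipy.spatial.transform import Rotation as Rn
def pose():
    s=manip.state(); w,x,y,z=s['tool_rot']; R=Rn.from_quat([x,y,z,w]).as_matrix(); return s['tool_pos'],R
def plan(p,a,n,P=None):
    """p target pos, a heading of tool x in deg (tool down); n equal rows. P: (pos,R) start"""
    p0,R0=P or pose(); c,s=np.cos(np.radians(a)),np.sin(np.radians(a))
    Rt=np.array([[c,s,0],[s,-c,0],[0,0,-1]]).T
    w=Rn.from_matrix(R0.T@Rt).as_rotvec()/n
    M=sum(Rn.from_rotvec(w*k).as_matrix() for k in range(n))
    d=np.linalg.solve(R0@M,np.array(p)-p0)
    print(n,'x',np.round(d*100,2),np.round(np.degrees(w),2))
    return np.array(p),Rt
E
python3 -c "
from h import *
plan([.57,-.21,.33],89,18)
"
```

```text
18 x [ 3.31  0.35 -0.45] [-0.   -0.   -4.07]
```

>>> {"api": "move_arm", "payload": {
  "rows": [
    [3.31,0.35,-0.45,0,0,-4.07,1],
    [3.31,0.35,-0.45,0,0,-4.07,1],
    [3.31,0.35,-0.45,0,0,-4.07,1],
    [3.31,0.35,-0.45,0,0,-4.07,1],
    [3.31,0.35,-0.45,0,0,-4.07,1],
    [3.31,0.35,-0.45,0,0,-4.07,1],
    [3.31,0.35,-0.45,0,0,-4.07,1],
    [3.31,0.35,-0.45,0,0,-4.07,1],
    [3.31,0.35,-0.45,0,0,-4.07,1],
    [3.31,0.35,-0.45,0,0,-4.07,1],
    [3.31,0.35,-0.45,0,0,-4.07,1],
    [3.31,0.35,-0.45,0,0,-4.07,1],
    [3.31,0.35,-0.45,0,0,-4.07,1],
    [3.31,0.35,-0.45,0,0,-4.07,1],
    [3.31,0.35,-0.45,0,0,-4.07,1],
    [3.31,0.35,-0.45,0,0,-4.07,1],
    [3.31,0.35,-0.45,0,0,-4.07,1],
    [3.31,0.35,-0.45,0,0,-4.07,1],
    [0,0,0,0,0,0,1],
    [0,0,0,0,0,0,1]
  ]
}}

```text
time: 1.82
tool_pos: [0.5702, -0.2095, 0.3315]
tool_rot: [0.0, 0.712, 0.702, -0.0]
contact_force: [-0.6, -1.3, 0.6]
gripper_width: 1.0
grasp_force: 0.0
```

```bash
python3 -c "
from h import *
shot('wrist','w1'); print(pose())"
```

```text
(array([ 0.56978965, -0.21063143,  0.33106536]), array([[ 1.69488673e-02,  9.99856270e-01, -4.18025057e-04],
       [ 9.99856271e-01, -1.69490384e-02, -4.09297343e-04],
       [-4.16323638e-04, -4.11027848e-04, -9.99999829e-01]]))
```

View pics/w1.png

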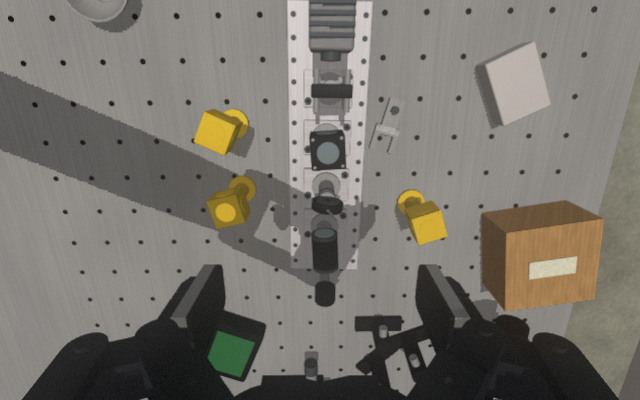

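The wrist view shows the beam axis near column 328: cage (331,90), cube (328,150), iris (327,203), tube (325,250). Yellow decoys stand at (218,130), (228,208) and (425,222). I'll zoom in to measure.

```bash
python3 -c "
from h import *
a=cv2.imread('pics/w1.png')
A=cv2.resize(a[40:310,270:390],None,fx=2.2*1,fy=2.2,interpolation=2)
# two halves side by side at 4.4x
A=cv2.resize(a[60:195,280:380],None,fx=4,fy=4.4,interpolation=2);B=cv2.resize(a[165:300,280:380],None,fx=4,fy=4.4,interpolation=2)
cv2.imwrite('pics/crop1.png',np.hstack([A,B]))
for n,p,z in [('cage',(331,91),.1157),('cube',(328,150),.1137),('iris',(327,203),.0957),('tube',(325,250),.0957),('y1',(228,213),.093),('y1f',(242,190),.007),('y2f',(412,200),.007),('y3f',(235,122),.007),('obj',(388,128),.01),('y2',(428,225),.093)]: print(n,at('w1',*p,z))
for p in [(289,0),(372,0),(290,268),(357,268)]: print('board',at('w1',*p,.0127))
"
```

```text
cage [ 0.58117678 -0.13559484  0.1157    ]
cube [ 0.57790394 -0.19307482  0.1137    ]
iris [ 0.57668941 -0.25732346  0.0957    ]
tube [ 0.57379069 -0.31693203  0.0957    ]
y1 [ 0.46251485 -0.26881439  0.093     ]
y1f [ 0.45998006 -0.26897906  0.007     ]
y2f [ 0.69788481 -0.28752932  0.007     ]
y3f [ 0.45937596 -0.17581479  0.007     ]
obj [ 0.658422   -0.18624902  0.01      ]
y2 [ 0.69445126 -0.28757246  0.093     ]
board [ 0.53651005 -0.03813909  0.0127    ]
board [ 0.63209603 -0.03961015  0.0127    ]
board [ 0.52190058 -0.39073365  0.0127    ]
board [ 0.62204321 -0.39232489  0.0127    ]
```

View pics/crop1.png

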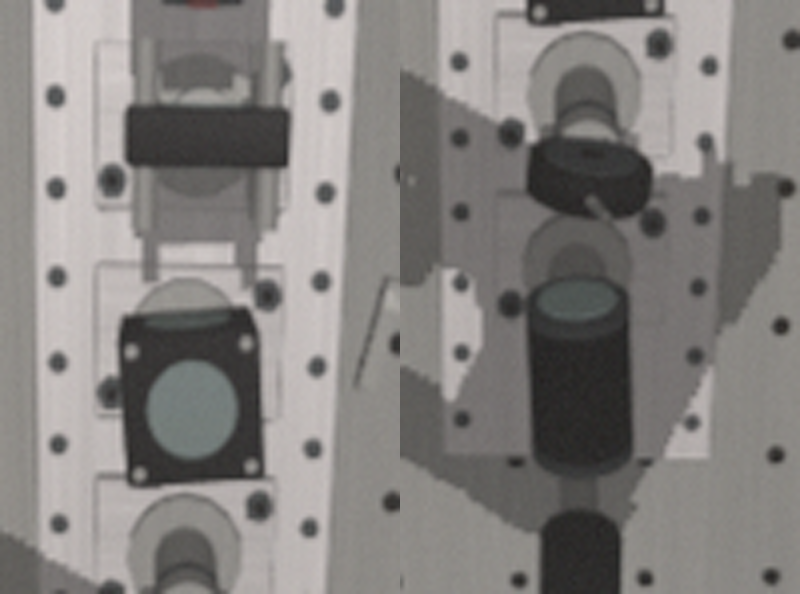

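```bash
python3 -c "
from h import *
print(ray('w1',320,200)[0])
f=lambda cx,cy,h:(280+(cx-400*h)/4,(165 if h else 60)+cy/4.4)
for n,c,z in [('iris foot',(585,90,1),.0277),('tube foot',(577,268,1),.0277),('iris foot2',(184,550,0),.0277),('cube winTop',(192,409,0),.1137),
('cube cornTL',(120,315,0),.1137),('TR',(255,308,0),.1137),('BL',(130,487,0),.1137),('BR',(262,478,0),.1137),
('cage top front L',(128,107,0),.1157),('R',(288,110,0),.1157),('cage bot L',(128,165,0),.1157),('R',(287,167,0),.1157),
('tube glass',(577,300,1),.0957),('tube L',(530,380,1),.0957),('tube R',(631,380,1),.0957),('tubeend',(583,455,1),.1),
('base1TL',(96,42,0),.0207),('base1BL',(98,207,0),.0207),('base2TL',(96,263,0),.0207),('base2TR',(283,266,0),.0207),('base2BR',(277,417,0),.0207),('base3TL',(98,478,0),.0207),('base3TLb',(497,14,1),.0207),('base3TR',(676,20,1),.0207),('base3BR',(670,157,1),.0207),
('iris L',(527,182,1),.0957),('iris R',(652,190,1),.0957)]: print(n,at('w1',*f(*c),z).round(4))
# side view check of board corners and cage top
for p in [(.575,-.305,.0957),(.581,-.125,.1157)]: print(proj('side0',p),proj('top0',p))
"
```

```text
[ 0.57058436 -0.12430462  0.45517749]
iris foot [ 0.5771 -0.2577  0.0277]
tube foot [ 0.5738 -0.3161  0.0277]
iris foot2 [ 0.5767 -0.2571  0.0277]
cube winTop [ 0.5779 -0.1961  0.1137]
cube cornTL [ 0.56   -0.1742  0.1137]
TR [ 0.5938 -0.1731  0.1137]
BL [ 0.5616 -0.2146  0.1137]
BR [ 0.5959 -0.2129  0.1137]
cage top front L [ 0.5631 -0.1292  0.1157]
R [ 0.6012 -0.1304  0.1157]
cage bot L [ 0.5628 -0.1413  0.1157]
R [ 0.6012 -0.1423  0.1157]
tube glass [ 0.5731 -0.2949  0.0957]
tube L [ 0.5589 -0.3185  0.0957]
tube R [ 0.589  -0.319   0.0957]
tubeend [ 0.5744 -0.3394  0.1   ]
base1TL [ 0.5518 -0.1136  0.0207]
base1BL [ 0.5511 -0.1573  0.0207]
base2TL [ 0.55   -0.1729  0.0207]
base2TR [ 0.6089 -0.1746  0.0207]
base2BR [ 0.6075 -0.2185  0.0207]
base3TL [ 0.5487 -0.2362  0.0207]
base3TLb [ 0.5483 -0.2356  0.0207]
base3TR [ 0.6075 -0.2384  0.0207]
base3BR [ 0.606  -0.2821  0.0207]
iris L [ 0.5593 -0.2611  0.0957]
iris R [ 0.5948 -0.2639  0.0957]
[395.01551408 262.74785394] [481.17296852 208.21571659]
[341.25252952 198.1672032 ] [393.97954996 201.55132205]
```

```bash
python3 -c "
from h import *
P=plan([.582,-.1357,.19],88.2,5)
plan([.582,-.1357,.0957],88.2,5,P)
"
```

```text
5 x [1.5  0.21 2.82] [-0.    0.    0.17]
5 x [0.   0.   1.89] [0. 0. 0.]
```

>>> {"api": "move_arm", "payload": {
  "rows": [
    [1.5,0.21,2.82,0,0,0.17,1],
    [1.5,0.21,2.82,0,0,0.17,1],
    [1.5,0.21,2.82,0,0,0.17,1],
    [1.5,0.21,2.82,0,0,0.17,1],
    [1.5,0.21,2.82,0,0,0.17,1],
    [0,0,0,0,0,0,1],
    [0,0,1.89,0,0,0,1],
    [0,0,1.89,0,0,0,1],
    [0,0,1.89,0,0,0,1],
    [0,0,1.89,0,0,0,1],
    [0,0,1.89,0,0,0,1],
    [0,0,0,0,0,0,1],
    [0,0,0,0,0,0,-1],
    [0,0,0,0,0,0,-1],
    [0,0,0,0,0,0,-1],
    [0,0,0,0,0,0,-1],
    [0,0,0,0,0,0,-1],
    [0,0,0,0,0,0,-1],
    [0,0,0,0,0,0,-1],
    [0,0,0,0,0,0,-1]
  ]
}}

```text
time: 3.53
tool_pos: [0.5831, -0.1369, 0.0981]
tool_rot: [0.002, 0.718, 0.696, 0.0]
contact_force: [-2.0, -0.9, 6.0]
gripper_width: 0.458
grasp_force: 60.8
```

```bash
python3 -c "
from h import *
p,R=pose()
P=plan([p[0],p[1],.25],88.2,6)
plan([.48,.10,.36],65,12,P)
"
```

```text
6 x [-0.    0.   -2.53] [ 0.03  0.02 -0.01]
12 x [ 1.75 -1.27 -0.92] [0.   0.   1.93]
```

>>> {"api": "move_arm", "payload": {
  "rows": [
    [0,0,-0.8,0,0,0,-1],
    [0,0,-2,0,0,0,-1],
    [0,0,-2.8,0,0,0,-1],
    [0,0,-3.2,0,0,0,-1],
    [0,0,-3.2,0,0,0,-1],
    [0,0,-3.2,0,0,0,-1],
    [1.75,-1.27,-0.92,0,0,1.93,-1],
    [1.75,-1.27,-0.92,0,0,1.93,-1],
    [1.75,-1.27,-0.92,0,0,1.93,-1],
    [1.75,-1.27,-0.92,0,0,1.93,-1],
    [1.75,-1.27,-0.92,0,0,1.93,-1],
    [1.75,-1.27,-0.92,0,0,1.93,-1],
    [1.75,-1.27,-0.92,0,0,1.93,-1],
    [1.75,-1.27,-0.92,0,0,1.93,-1],
    [1.75,-1.27,-0.92,0,0,1.93,-1],
    [1.75,-1.27,-0.92,0,0,1.93,-1],
    [1.75,-1.27,-0.92,0,0,1.93,-1],
    [1.75,-1.27,-0.92,0,0,1.93,-1],
    [0,0,0,0,0,0,-1],
    [0,0,0,0,0,0,-1]
  ]
}}

```text
time: 5.2
tool_pos: [0.4789, 0.101, 0.3586]
tool_rot: [0.0, 0.843, 0.538, 0.0]
contact_force: [0.4, -0.4, -3.6]
gripper_width: 0.462
grasp_force: 61.3
```

```bash
python3 -c "
from h import *
shot('wrist','w2'); print(pose())"
```

```text
(array([0.4789238 , 0.10026932, 0.35786049]), array([[ 4.21519020e-01,  9.06819460e-01, -4.27026751e-04],
       [ 9.06819394e-01, -4.21519181e-01, -4.07801515e-04],
       [-5.49802316e-04, -2.15340044e-04, -9.99999826e-01]]))
```

View pics/w2.png

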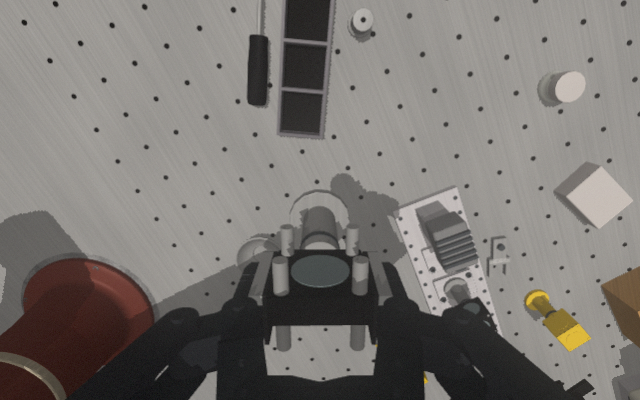

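The camera shows the plain far end of the tray at row 137, with the bays running up past the top edge. The optic is held upright. I'll move forward along the tray.

>>> {"api": "move_arm", "payload": {
  "rows": [
    [2.8,0,0,0,0,0,-1],
    [2.8,0,0,0,0,0,-1],
    [2.8,0,0,0,0,0,-1],
    [2.8,0,0,0,0,0,-1],
    [0,0,0,0,0,0,-1],
    [0,0,0,0,0,0,-1]
  ]
}}

```text
time: 5.75
tool_pos: [0.5268, 0.2015, 0.3564]
tool_rot: [-0.0, 0.843, 0.538, -0.002]
contact_force: [0.8, -0.1, -3.3]
gripper_width: 0.46
grasp_force: 61.2
```

```bash
python3 -c "
from h import *
shot('wrist','w3'); print(pose()[0])
cv2.imwrite('pics/w3c.png',cv2.resize(cv2.imread('pics/w3.png')[0:300,180:460],None,fx=2,fy=2,interpolation=2))"
```

```text
[0.52658771 0.20090196 0.35678933]
```

View pics/w3c.png

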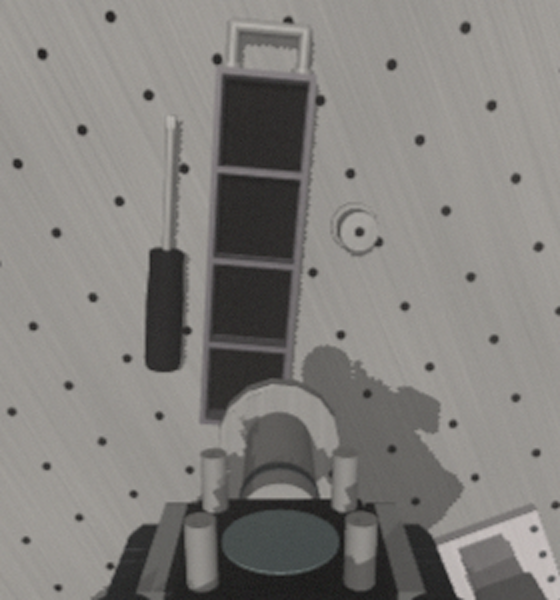

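```bash
python3 -c "
from h import *
from scipy.optimize import least_squares
L=[(-31,118,218,67),(31,118,314,71),(-31,-118,202,422),(-27,58,218,170),(27,58,303,173),(-27,0,214,261),(27,0,297,266),(-27,-58,211,344),(27,-58,291,349)]
W=np.array([at('w3',180+u/2,v/2,.024)[:2] for _,_,u,v in L]); l=np.array(L)[:,:2]/1000
T=lambda q,l:l@np.array([[np.cos(q[2]),np.sin(q[2])],[-np.sin(q[2]),np.cos(q[2])]])+q[:2]
r=least_squares(lambda q:(T(q,l)-W).ravel(),[.53,.23,-.4]); q=r.x
print(q[:2],np.degrees(q[2]),(r.fun.reshape(-1,2)*1000).round(1))
B=T(q,np.array([[0,y] for y in(.087,.029,-.029,-.087)])); print(B)
for b in B: print(proj('top0',[*b,.004]))
np.save('bays.npy',B)
h=90+np.degrees(q[2])
P=plan([*B[0],.25],h,4); p=np.array([*B[0],.13]);P=plan(p,h,6,P)
"
```

```text
[0.51793199 0.22514985] -28.903811090099328 [[-0.9  1.7]
 [ 1.1 -1.5]
 [ 0.5 -1.4]
 [ 0.5  0.6]
 [-0.8 -0.8]
 [ 0.9  0.3]
 [-0.8  0.7]
 [ 0.6 -0.2]
 [-1.1  0.5]]
[[0.55998262 0.30131247]
 [0.53194887 0.25053739]
 [0.50391511 0.19976231]
 [0.47588136 0.14898724]]
[194.0610941 215.2749582]
[216.40557967 228.40373084]
[238.88398686 241.62662009]
[261.50972468 254.95191111]
4 x [ 2.62 -0.37  2.67] [-0.02  0.03  0.97]
6 x [0. 0. 2.] [0. 0. 0.]
```

>>> {"api": "move_arm", "payload": {
  "rows": [
    [2.62,-0.37,2.67,0,0,0.97,-1],
    [2.62,-0.37,2.67,0,0,0.97,-1],
    [2.62,-0.37,2.67,0,0,0.97,-1],
    [2.62,-0.37,2.67,0,0,0.97,-1],
    [0,0,0,0,0,0,-1],
    [0,0,0,0,0,0,-1],
    [0,0,2,0,0,0,-1],
    [0,0,2,0,0,0,-1],
    [0,0,2,0,0,0,-1],
    [0,0,2,0,0,0,-1],
    [0,0,2,0,0,0,-1],
    [0,0,2,0,0,0,-1],
    [0,0,1,0,0,0,-1],
    [0,0,1,0,0,0,-1],
    [0,0,0.8,0,0,0,-1],
    [0,0,0.6,0,0,0,-1],
    [0,0,0.4,0,0,0,-1],
    [0,0,0,0,0,0,-1],
    [0,0,0,0,0,0,-1]
  ]
}}

```text
time: 7.38
tool_pos: [0.5603, 0.3022, 0.0939]
tool_rot: [0.0, 0.861, 0.508, 0.0]
contact_force: [0.3, -0.1, -1.9]
gripper_width: 0.458
grasp_force: 61.4
```

```bash
python3 -c "
from h import *
shot('side','s4'); p,R=pose(); print(p, R.round(3), manip.state()['contact_force']); B=np.load('bays.npy'); print(B[0]-p[:2], R[:2,:2].T@(B[0]-p[:2]))"
```

```text
[0.56052721 0.3022914  0.0941838 ] [[ 0.483  0.876  0.001]
 [ 0.876 -0.483  0.   ]
 [ 0.001  0.001 -1.   ]] [-0.04100066  0.09933938 -2.68104412]
[-0.00054459 -0.00097892] [-1.12020133e-03 -4.08828836e-06]
```

>>> {"api": "move_arm", "payload": {
  "rows": [
    [0,0,0.4,0,0,0,-1],
    [0,0,0.3,0,0,0,-1],
    [0,0,0.2,0,0,0,-1],
    [0,0,0.1,0,0,0,-1],
    [0,0,0.1,0,0,0,-1],
    [0,0,0,0,0,0,-1],
    [0,0,0,0,0,0,-1]
  ]
}}

```text
time: 8.02
tool_pos: [0.56, 0.3021, 0.0824]
tool_rot: [-0.0, 0.861, 0.508, -0.0]
contact_force: [0.3, -0.1, -2.9]
gripper_width: 0.456
grasp_force: 61.4
```

>>> {"api": "move_arm", "payload": {
  "rows": [
    [0,0,0.1,0,0,0,-1],
    [0,0,0.05,0,0,0,-1],
    [0,0,0,0,0,0,-1],
    [0,0,0,0,0,0,-1]
  ]
}}

```text
time: 8.35
tool_pos: [0.5603, 0.3022, 0.0814]
tool_rot: [0.0, 0.861, 0.508, 0.0]
contact_force: [-0.7, -0.4, -0.3]
gripper_width: 0.46
grasp_force: 61.7
```

>>> {"api": "move_arm", "payload": {
  "rows": [
    [0,0,0.05,0,0,0,-1],
    [0,0,0,0,0,0,-1],
    [0,0,0,0,0,0,0.0],
    [0,0,0,0,0,0,0.2],
    [0,0,0,0,0,0,0.5],
    [0,0,0,0,0,0,0.8],
    [0,0,0,0,0,0,1],
    [0,0,0,0,0,0,1],
    [0,0,0,0,0,0,1],
    [0,0,-1,0,0,0,1],
    [0,0,-2,0,0,0,1],
    [0,0,-3,0,0,0,1],
    [0,0,-3,0,0,0,1],
    [0,0,-3,0,0,0,1],
    [0,0,0,0,0,0,1]
  ]
}}

```text
time: 9.6
tool_pos: [0.5637, 0.3036, 0.21]
tool_rot: [0.001, 0.861, 0.508, 0.007]
contact_force: [0.8, 0.9, 1.3]
gripper_width: 1.001
grasp_force: 0.0
```

```bash
python3 -c "
from h import *
shot('side','s5'); cv2.imwrite('pics/s5c.png',cv2.resize(cv2.imread('pics/s5.png')[90:330,190:450],None,fx=2,fy=2,interpolation=2))
P=plan([.5778,-.1937,.21],92.4,20)
plan([.5778,-.1937,.0957],92.4,5,P)"
```

```text
20 x [-2.42  0.68 -0.02] [ 0.02 -0.02 -1.56]
5 x [0.   0.   2.29] [0. 0. 0.]
```

View pics/s5c.png

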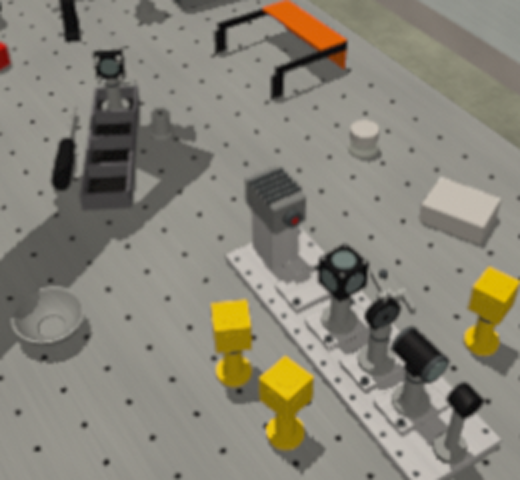

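The cage now stands upright in the handle bay, at (110,75) in the crop. The other three optics have not moved. Next is the cube.

>>> {"api": "move_arm", "payload": {
  "rows": [
    [-2.42,0.68,-0.02,0,0,-1.56,1],
    [-2.42,0.68,-0.02,0,0,-1.56,1],
    [-2.42,0.68,-0.02,0,0,-1.56,1],
    [-2.42,0.68,-0.02,0,0,-1.56,1],
    [-2.42,0.68,-0.02,0,0,-1.56,1],
    [-2.42,0.68,-0.02,0,0,-1.56,1],
    [-2.42,0.68,-0.02,0,0,-1.56,1],
    [-2.42,0.68,-0.02,0,0,-1.56,1],
    [-2.42,0.68,-0.02,0,0,-1.56,1],
    [-2.42,0.68,-0.02,0,0,-1.56,1],
    [-2.42,0.68,-0.02,0,0,-1.56,1],
    [-2.42,0.68,-0.02,0,0,-1.56,1],
    [-2.42,0.68,-0.02,0,0,-1.56,1],
    [-2.42,0.68,-0.02,0,0,-1.56,1],
    [-2.42,0.68,-0.02,0,0,-1.56,1],
    [-2.42,0.68,-0.02,0,0,-1.56,1],
    [-2.42,0.68,-0.02,0,0,-1.56,1],
    [-2.42,0.68,-0.02,0,0,-1.56,1],
    [-2.42,0.68,-0.02,0,0,-1.56,1],
    [-2.42,0.68,-0.02,0,0,-1.56,1]
  ]
}}

```text
time: 11.32
tool_pos: [0.5737, -0.1954, 0.2036]
tool_rot: [-0.001, 0.692, 0.722, -0.0]
contact_force: [1.5, -0.1, 0.0]
gripper_width: 1.001
grasp_force: 0.0
```

>>> {"api": "move_arm", "payload": {
  "rows": [
    [0,0,0,0,0,0,1],
    [0,0,0,0,0,0,1]
  ]
}}

```text
time: 11.48
tool_pos: [0.5738, -0.195, 0.2035]
tool_rot: [-0.001, 0.693, 0.721, -0.0]
contact_force: [-0.4, 0.1, 0.2]
gripper_width: 0.997
grasp_force: 0.0
```

```bash
python3 -c "
from h import *
print(pose())
plan([.5778,-.1937,.0965],92.4,5)"
```

```text
(array([ 0.57375766, -0.19504774,  0.20351349]), array([[-0.03828252,  0.99926577, -0.00154182],
       [ 0.99926637,  0.03828412,  0.00102053],
       [ 0.00107881, -0.00150162, -0.99999829]]))
5 x [0.02 0.08 2.14] [-0.02 -0.01 -0.04]
```

>>> {"api": "move_arm", "payload": {
  "rows": [
    [0.02,0.08,2.14,0,0,0,1],
    [0.02,0.08,2.14,0,0,0,1],
    [0.02,0.08,2.14,0,0,0,1],
    [0.02,0.08,2.14,0,0,0,1],
    [0.02,0.08,2.14,0,0,0,1],
    [0,0,0,0,0,0,1],
    [0,0,0,0,0,0,-1],
    [0,0,0,0,0,0,-1],
    [0,0,0,0,0,0,-1],
    [0,0,0,0,0,0,-1],
    [0,0,0,0,0,0,-1],
    [0,0,0,0,0,0,-1],
    [0,0,0,0,0,0,-1],
    [0,0,0,0,0,0,-1]
  ]
}}

```text
time: 12.65
tool_pos: [0.5791, -0.1936, 0.0996]
tool_rot: [0.001, 0.693, 0.721, 0.0]
contact_force: [-1.9, 0.5, 6.0]
gripper_width: 0.414
grasp_force: 60.4
```

```bash
python3 -c "
from h import *
B=np.load('bays.npy')
p,R=pose(); print(p)
P=plan([*p[:2],.25],92.4,6)
P=plan([*B[1],.23],61.1,20,P)
P=plan([*B[1],p[2]-.0167+.006],61.1,6,P)"
```

```text
[ 0.57907021 -0.19362351  0.09958639]
6 x [-0.    0.   -2.51] [ 0.02  0.01 -0.02]
20 x [ 2.14 -0.72  0.1 ] [0.   0.   1.57]
6 x [0.   0.   2.35] [0. 0. 0.]
```

>>> {"api": "move_arm", "payload": {
  "rows": [
    [0,0,-0.8,0,0,0,-1],
    [0,0,-2,0,0,0,-1],
    [0,0,-3,0,0,0,-1],
    [0,0,-3.2,0,0,0,-1],
    [0,0,-3.1,0,0,0,-1],
    [0,0,-3,0,0,0,-1]
  ]
}}

```text
time: 13.15
tool_pos: [0.5777, -0.193, 0.2499]
tool_rot: [-0.0, 0.693, 0.721, 0.0]
contact_force: [-0.7, -0.8, -2.6]
gripper_width: 0.411
grasp_force: 60.0
```

>>> {"api": "move_arm", "payload": {
  "rows": [
    [2.14,-0.72,0.1,0,0,1.57,-1],
    [2.14,-0.72,0.1,0,0,1.57,-1],
    [2.14,-0.72,0.1,0,0,1.57,-1],
    [2.14,-0.72,0.1,0,0,1.57,-1],
    [2.14,-0.72,0.1,0,0,1.57,-1],
    [2.14,-0.72,0.1,0,0,1.57,-1],
    [2.14,-0.72,0.1,0,0,1.57,-1],
    [2.14,-0.72,0.1,0,0,1.57,-1],
    [2.14,-0.72,0.1,0,0,1.57,-1],
    [2.14,-0.72,0.1,0,0,1.57,-1],
    [2.14,-0.72,0.1,0,0,1.57,-1],
    [2.14,-0.72,0.1,0,0,1.57,-1],
    [2.14,-0.72,0.1,0,0,1.57,-1],
    [2.14,-0.72,0.1,0,0,1.57,-1],
    [2.14,-0.72,0.1,0,0,1.57,-1],
    [2.14,-0.72,0.1,0,0,1.57,-1],
    [2.14,-0.72,0.1,0,0,1.57,-1],
    [2.14,-0.72,0.1,0,0,1.57,-1],
    [2.14,-0.72,0.1,0,0,1.57,-1],
    [2.14,-0.72,0.1,0,0,1.57,-1]
  ]
}}

```text
time: 14.82
tool_pos: [0.5311, 0.2514, 0.2282]
tool_rot: [-0.0, 0.862, 0.506, -0.0]
contact_force: [0.5, 0.2, -2.3]
gripper_width: 0.416
grasp_force: 60.3
```

>>> {"api": "move_arm", "payload": {
  "rows": [
    [0,0,0,0,0,0,-1],
    [0,0,0,0,0,0,-1]
  ]
}}

```text
time: 14.98
tool_pos: [0.5311, 0.251, 0.228]
tool_rot: [0.0, 0.861, 0.508, -0.001]
contact_force: [0.8, -0.5, -2.2]
gripper_width: 0.414
grasp_force: 60.2
```

```bash
python3 -c "
from h import *
B=np.load('bays.npy')
print(pose()[0]);P=plan([*B[1],.0889],61.1,8)"
```

```text
[0.53111046 0.25099543 0.22798655]
8 x [0.   0.01 1.74] [-0.    0.01 -0.01]
```

>>> {"api": "move_arm", "payload": {
  "rows": [
    [0,0.01,2,0,0,0,-1],
    [0,0.01,2,0,0,0,-1],
    [0,0.01,2,0,0,0,-1],
    [0,0.01,2,0,0,0,-1],
    [0,0.01,2,0,0,0,-1],
    [0,0.01,2,0,0,0,-1],
    [0,0,1,0,0,0,-1],
    [0,0,0.5,0,0,0,-1],
    [0,0,0.3,0,0,0,-1],
    [0,0,0.3,0,0,0,-1],
    [0,0,0.1,0,0,0,-1],
    [0,0,0,0,0,0,-1],
    [0,0,0,0,0,0,-1]
  ]
}}

```text
time: 16.07
tool_pos: [0.5327, 0.2503, 0.0874]
tool_rot: [0.0, 0.862, 0.507, 0.001]
contact_force: [-0.4, 0.7, -2.1]
gripper_width: 0.414
grasp_force: 60.3
```

>>> {"api": "move_arm", "payload": {
  "rows": [
    [0,0,0.15,0,0,0,-1],
    [0,0,0.1,0,0,0,-1],
    [0,0,0.1,0,0,0,-1],
    [0,0,0,0,0,0,-1],
    [0,0,0,0,0,0,-1]
  ]
}}

```text
time: 16.48
tool_pos: [0.5322, 0.2501, 0.083]
tool_rot: [0.0, 0.862, 0.507, 0.0]
contact_force: [-0.4, -0.8, -1.6]
gripper_width: 0.412
grasp_force: 60.2
```

>>> {"api": "move_arm", "payload": {
  "rows": [
    [0,0,0.1,0,0,0,-1],
    [0,0,0,0,0,0,-1],
    [0,0,0,0,0,0,-1]
  ]
}}

```text
time: 16.73
tool_pos: [0.5323, 0.2503, 0.0829]
tool_rot: [-0.0, 0.862, 0.507, 0.0]
contact_force: [-3.9, 0.4, 6.2]
gripper_width: 0.413
grasp_force: 60.9
```

Contact is confirmed by +6 N on the wrist. I'll release and go back for the iris.

>>> {"api": "move_arm", "payload": {
  "rows": [
    [0,0,-0.05,0,0,0,-1],
    [0,0,0,0,0,0,0.0],
    [0,0,0,0,0,0,0.2],
    [0,0,0,0,0,0,0.5],
    [0,0,0,0,0,0,0.8],
    [0,0,0,0,0,0,1],
    [0,0,0,0,0,0,1],
    [0,0,0,0,0,0,1],
    [0,0,-1,0,0,0,1],
    [0,0,-2,0,0,0,1],
    [0,0,-3,0,0,0,1],
    [0,0,-3,0,0,0,1],
    [0,0,-3,0,0,0,1],
    [0,0,-1,0,0,0,1],
    [0,0,0,0,0,0,1]
  ]
}}

```text
time: 17.98
tool_pos: [0.5342, 0.2508, 0.2175]
tool_rot: [0.001, 0.862, 0.507, 0.004]
contact_force: [0.4, -0.9, 0.5]
gripper_width: 1.001
grasp_force: 0.0
```

```bash
python3 -c "
from h import *
shot('side','s6')
print(pose()[0])
P=plan([.577,-.2575,.23],85.5,20)"
```

```text
[0.53287695 0.25034301 0.21430339]
20 x [-2.37  0.98 -0.08] [ 0.01 -0.01 -1.23]
```

>>> {"api": "move_arm", "payload": {
  "rows": [
    [-2.37,0.98,-0.08,0,0,-1.23,1],
    [-2.37,0.98,-0.08,0,0,-1.23,1],
    [-2.37,0.98,-0.08,0,0,-1.23,1],
    [-2.37,0.98,-0.08,0,0,-1.23,1],
    [-2.37,0.98,-0.08,0,0,-1.23,1],
    [-2.37,0.98,-0.08,0,0,-1.23,1],
    [-2.37,0.98,-0.08,0,0,-1.23,1],
    [-2.37,0.98,-0.08,0,0,-1.23,1],
    [-2.37,0.98,-0.08,0,0,-1.23,1],
    [-2.37,0.98,-0.08,0,0,-1.23,1],
    [-2.37,0.98,-0.08,0,0,-1.23,1],
    [-2.37,0.98,-0.08,0,0,-1.23,1],
    [-2.37,0.98,-0.08,0,0,-1.23,1],
    [-2.37,0.98,-0.08,0,0,-1.23,1],
    [-2.37,0.98,-0.08,0,0,-1.23,1],
    [-2.37,0.98,-0.08,0,0,-1.23,1],
    [-2.37,0.98,-0.08,0,0,-1.23,1],
    [-2.37,0.98,-0.08,0,0,-1.23,1],
    [-2.37,0.98,-0.08,0,0,-1.23,1],
    [-2.37,0.98,-0.08,0,0,-1.23,1]
  ]
}}

```text
time: 19.7
tool_pos: [0.5759, -0.2576, 0.2248]
tool_rot: [-0.003, 0.734, 0.679, -0.001]
contact_force: [0.1, 0.4, 0.2]
gripper_width: 1.002
grasp_force: 0.0
```

>>> {"api": "move_arm", "payload": {
  "rows": [
    [0,0,0,0,0,0,1],
    [0,0,0,0,0,0,1]
  ]
}}

```text
time: 19.87
tool_pos: [0.5759, -0.2573, 0.2252]
tool_rot: [-0.002, 0.735, 0.678, -0.001]
contact_force: [-0.1, -0.2, 0.2]
gripper_width: 1.002
grasp_force: 0.0
```

```bash
python3 -c "
from h import *
shot('wrist','w6'); print(pose()[0])
plan([.577,-.2575,.0965],85.5,6)
a=cv2.imread('pics/w6.png')[60:400,220:420]; b=cv2.imread('pics/s6.png')[90:260,190:440]
A=cv2.resize(a,None,fx=1.75,fy=1.75,interpolation=2); C=cv2.resize(b,None,fx=1.75,fy=1.75,interpolation=2)
o=np.zeros((600,800,3),np.uint8);o[:A.shape[0],:A.shape[1]]=A;o[:C.shape[0],355:355+C.shape[1]]=C;cv2.imwrite('pics/c6.png',o)"
```

```text
[ 0.57595811 -0.25644245  0.22556789]
6 x [-0.02  0.02  2.15] [-0.04 -0.02 -0.01]
```

View pics/c6.png

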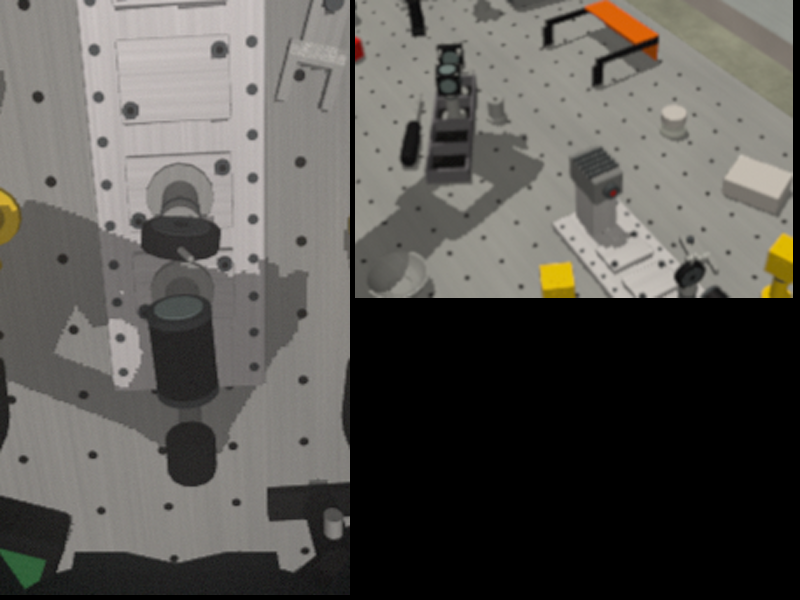

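In the crop, the cage and cube stand upright in the first two bays at (448,75). The iris disc at (180,237) lies square to the tool. I'll grasp it now.

>>> {"api": "move_arm", "payload": {
  "rows": [
    [-0.02,0.02,2.15,0,0,0,1],
    [-0.02,0.02,2.15,0,0,0,1],
    [-0.02,0.02,2.15,0,0,0,1],
    [-0.02,0.02,2.15,0,0,0,1],
    [-0.02,0.02,2.15,0,0,0,1],
    [-0.02,0.02,2.15,0,0,0,1],
    [0,0,0,0,0,0,1],
    [0,0,0,0,0,0,-1],
    [0,0,0,0,0,0,-1],
    [0,0,0,0,0,0,-1],
    [0,0,0,0,0,0,-1],
    [0,0,0,0,0,0,-1],
    [0,0,0,0,0,0,-1],
    [0,0,0,0,0,0,-1],
    [0,0,0,0,0,0,-1]
  ]
}}

```text
time: 21.17
tool_pos: [0.5791, -0.2589, 0.1018]
tool_rot: [0.001, 0.734, 0.679, 0.0]
contact_force: [-1.8, 0.0, 6.8]
gripper_width: 0.392
grasp_force: 59.2
```

```bash
python3 -c "
from h import *
B=np.load('bays.npy')
p,R=pose(); print(p)
P=plan([*p[:2],.25],85.5,6)
P=plan([*B[2],.23],61.1,20,P)"
```

```text
[ 0.57908287 -0.25892336  0.10182003]
6 x [-0.    0.   -2.47] [0.03 0.01 0.  ]
20 x [ 2.12 -1.    0.1 ] [0.   0.   1.22]
```

>>> {"api": "move_arm", "payload": {
  "rows": [
    [0,0,-0.5,0,0,0,-1],
    [0,0,-0.8,0,0,0,-1],
    [0,0,-0.7,0,0,0,-1],
    [0,0,0,0,0,0,-1],
    [0,0,0,0,0,0,-1]
  ]
}}

```text
time: 21.58
tool_pos: [0.5785, -0.2585, 0.1203]
tool_rot: [0.001, 0.734, 0.679, 0.0]
contact_force: [-0.7, 0.4, -1.9]
gripper_width: 0.391
grasp_force: 59.7
```

```bash
python3 -c "
from h import *
shot('side','s7');shot('wrist','w7'); print(pose()[0])
a=cv2.imread('pics/w7.png')[60:400,120:520]; b=cv2.imread('pics/s7.png')[190:350,310:470]
A=cv2.resize(a,None,fx=1.1,fy=1.1,interpolation=2); C=cv2.resize(b,None,fx=2.2,fy=2.2,interpolation=2)
o=np.zeros((400,800,3),np.uint8);o[:A.shape[0],:A.shape[1]]=A;o[:C.shape[0],445:445+C.shape[1]]=C;cv2.imwrite('pics/c7.png',o)"
```

```text
[ 0.57792209 -0.25810899  0.11912776]
```

View pics/c7.png

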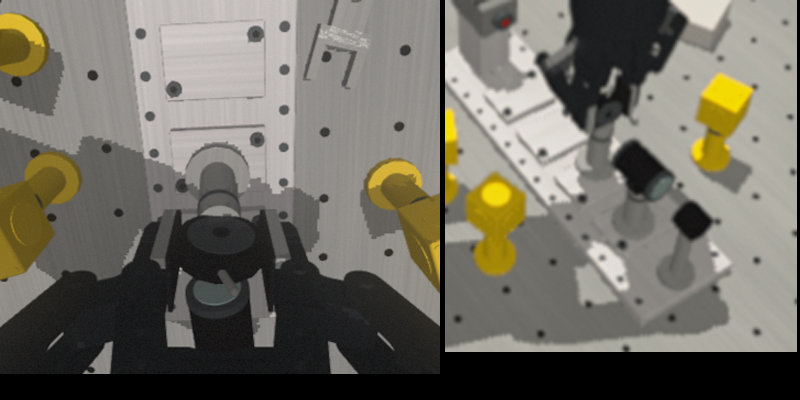

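The iris is held upright with its foot clear of the plate, at (215,170) in the wrist crop. I'll continue to bay 3.

>>> {"api": "move_arm", "payload": {
  "rows": [
    [0,0,-1.5,0,0,0,-1],
    [0,0,-2.5,0,0,0,-1],
    [0,0,-3,0,0,0,-1],
    [0,0,-3,0,0,0,-1],
    [0,0,-2.5,0,0,0,-1],
    [0,0,-0.6,0,0,0,-1]
  ]
}}

```text
time: 22.18
tool_pos: [0.5801, -0.2594, 0.2576]
tool_rot: [0.005, 0.734, 0.679, 0.001]
contact_force: [-0.1, -0.6, -1.4]
gripper_width: 0.392
grasp_force: 60.0
```

>>> {"api": "move_arm", "payload": {
  "rows": [
    [2.12,-1,0.1,0,0,1.22,-1],
    [2.12,-1,0.1,0,0,1.22,-1],
    [2.12,-1,0.1,0,0,1.22,-1],
    [2.12,-1,0.1,0,0,1.22,-1],
    [2.12,-1,0.1,0,0,1.22,-1],
    [2.12,-1,0.1,0,0,1.22,-1],
    [2.12,-1,0.1,0,0,1.22,-1],
    [2.12,-1,0.1,0,0,1.22,-1],
    [2.12,-1,0.1,0,0,1.22,-1],
    [2.12,-1,0.1,0,0,1.22,-1],
    [2.12,-1,0.1,0,0,1.22,-1],
    [2.12,-1,0.1,0,0,1.22,-1],
    [2.12,-1,0.1,0,0,1.22,-1],
    [2.12,-1,0.1,0,0,1.22,-1],
    [2.12,-1,0.1,0,0,1.22,-1],
    [2.12,-1,0.1,0,0,1.22,-1],
    [2.12,-1,0.1,0,0,1.22,-1],
    [2.12,-1,0.1,0,0,1.22,-1],
    [2.12,-1,0.1,0,0,1.22,-1],
    [2.12,-1,0.1,0,0,1.22,-1]
  ]
}}

```text
time: 23.85
tool_pos: [0.5031, 0.2021, 0.2293]
tool_rot: [-0.0, 0.861, 0.508, -0.001]
contact_force: [0.6, 0.2, -1.5]
gripper_width: 0.39
grasp_force: 60.0
```

>>> {"api": "move_arm", "payload": {
  "rows": [
    [0,0,0,0,0,0,-1],
    [0,0,0,0,0,0,-1]
  ]
}}

```text
time: 24.02
tool_pos: [0.5032, 0.2017, 0.2293]
tool_rot: [-0.0, 0.861, 0.509, -0.001]
contact_force: [0.2, -0.8, -1.6]
gripper_width: 0.389
grasp_force: 60.1
```

```bash
python3 -c "
from h import *
B=np.load('bays.npy')
print(pose()[0]);P=plan([*B[2],.0881],61.1,8)"
```

```text
[0.50316657 0.20170097 0.22933114]
8 x [-0.02  0.02  1.77] [-0.01  0.01  0.02]
```

>>> {"api": "move_arm", "payload": {
  "rows": [
    [-0.02,0.02,2,0,0,0,-1],
    [-0.02,0.02,2,0,0,0,-1],
    [-0.02,0.02,2,0,0,0,-1],
    [-0.02,0.02,2,0,0,0,-1],
    [-0.02,0.02,2,0,0,0,-1],
    [-0.02,0.02,2,0,0,0,-1],
    [0,0,1,0,0,0,-1],
    [0,0,0.5,0,0,0,-1],
    [0,0,0.3,0,0,0,-1],
    [0,0,0.2,0,0,0,-1],
    [0,0,0,0,0,0,-1],
    [0,0,0,0,0,0,-1]
  ]
}}

```text
time: 25.02
tool_pos: [0.5052, 0.1996, 0.0916]
tool_rot: [0.0, 0.861, 0.508, 0.001]
contact_force: [0.2, -0.1, -1.3]
gripper_width: 0.398
grasp_force: 60.1
```

>>> {"api": "move_arm", "payload": {
  "rows": [
    [0,0,0.1,0,0,0,-1],
    [0,0,0.1,0,0,0,-1],
    [0,0,0,0,0,0,-1],
    [0,0,0,0,0,0,-1]
  ]
}}

```text
time: 25.35
tool_pos: [0.5044, 0.1995, 0.0885]
tool_rot: [0.0, 0.861, 0.508, 0.0]
contact_force: [0.1, 0.0, -1.1]
gripper_width: 0.392
grasp_force: 60.1
```

>>> {"api": "move_arm", "payload": {
  "rows": [
    [0,0,0.1,0,0,0,-1],
    [0,0,0.1,0,0,0,-1],
    [0,0,0,0,0,0,-1],
    [0,0,0,0,0,0,-1]
  ]
}}

```text
time: 25.68
tool_pos: [0.5043, 0.1994, 0.0862]
tool_rot: [-0.0, 0.861, 0.508, -0.0]
contact_force: [-0.3, -0.1, -1.4]
gripper_width: 0.393
grasp_force: 60.1
```

>>> {"api": "move_arm", "payload": {
  "rows": [
    [0,0,0.1,0,0,0,-1],
    [0,0,0,0,0,0,-1],
    [0,0,0,0,0,0,-1]
  ]
}}

```text
time: 25.93
tool_pos: [0.5044, 0.1994, 0.0854]
tool_rot: [-0.0, 0.861, 0.508, -0.0]
contact_force: [-0.3, 0.5, -1.8]
gripper_width: 0.394
grasp_force: 60.1
```

>>> {"api": "move_arm", "payload": {
  "rows": [
    [0,0,0.05,0,0,0,-1],
    [0,0,0,0,0,0,-1],
    [0,0,0,0,0,0,-1]
  ]
}}

```text
time: 26.18
tool_pos: [0.5045, 0.1996, 0.0853]
tool_rot: [-0.0, 0.861, 0.508, 0.0]
contact_force: [-0.6, 0.6, 0.4]
gripper_width: 0.389
grasp_force: 60.2
```

>>> {"api": "move_arm", "payload": {
  "rows": [
    [0,0,0.05,0,0,0,-1],
    [0,0,0,0,0,0,-1],
    [0,0,0,0,0,0,-1]
  ]
}}

```text
time: 26.43
tool_pos: [0.5047, 0.1997, 0.0852]
tool_rot: [-0.0, 0.861, 0.508, 0.0]
contact_force: [-3.0, 0.7, 5.1]
gripper_width: 0.388
grasp_force: 60.6
```

Contact again, so I'll release and move up.

>>> {"api": "move_arm", "payload": {
  "rows": [
    [0,0,-0.05,0,0,0,-1],
    [0,0,0,0,0,0,-0.1],
    [0,0,0,0,0,0,0.2],
    [0,0,0,0,0,0,0.5],
    [0,0,0,0,0,0,0.8],
    [0,0,0,0,0,0,1],
    [0,0,0,0,0,0,1],
    [0,0,0,0,0,0,1],
    [0,0,-1,0,0,0,1],
    [0,0,-2,0,0,0,1],
    [0,0,-3,0,0,0,1],
    [0,0,-3,0,0,0,1],
    [0,0,-3,0,0,0,1],
    [0,0,-1,0,0,0,1],
    [0,0,0,0,0,0,1]
  ]
}}

```text
time: 27.68
tool_pos: [0.5065, 0.2, 0.2199]
tool_rot: [0.001, 0.861, 0.508, 0.004]
contact_force: [0.3, 0.1, -0.4]
gripper_width: 0.999
grasp_force: 0.0
```

```bash
python3 -c "
from h import *
shot('side','s8')
P=plan([.5739,-.317,.23],91.7,20)"
```

```text
20 x [-2.45  0.98 -0.07] [ 0.01 -0.   -1.53]
```

>>> {"api": "move_arm", "payload": {
  "rows": [
    [-2.45,0.98,-0.07,0,0,-1.53,1],
    [-2.45,0.98,-0.07,0,0,-1.53,1],
    [-2.45,0.98,-0.07,0,0,-1.53,1],
    [-2.45,0.98,-0.07,0,0,-1.53,1],
    [-2.45,0.98,-0.07,0,0,-1.53,1],
    [-2.45,0.98,-0.07,0,0,-1.53,1],
    [-2.45,0.98,-0.07,0,0,-1.53,1],
    [-2.45,0.98,-0.07,0,0,-1.53,1],
    [-2.45,0.98,-0.07,0,0,-1.53,1],
    [-2.45,0.98,-0.07,0,0,-1.53,1],
    [-2.45,0.98,-0.07,0,0,-1.53,1],
    [-2.45,0.98,-0.07,0,0,-1.53,1],
    [-2.45,0.98,-0.07,0,0,-1.53,1],
    [-2.45,0.98,-0.07,0,0,-1.53,1],
    [-2.45,0.98,-0.07,0,0,-1.53,1],
    [-2.45,0.98,-0.07,0,0,-1.53,1],
    [-2.45,0.98,-0.07,0,0,-1.53,1],
    [-2.45,0.98,-0.07,0,0,-1.53,1],
    [-2.45,0.98,-0.07,0,0,-1.53,1],
    [-2.45,0.98,-0.07,0,0,-1.53,1]
  ]
}}

```text
time: 29.4
tool_pos: [0.5711, -0.3182, 0.2254]
tool_rot: [-0.003, 0.696, 0.718, -0.0]
contact_force: [1.1, 0.2, -0.8]
gripper_width: 1.0
grasp_force: 0.0
```

>>> {"api": "move_arm", "payload": {
  "rows": [
    [0,0,0,0,0,0,1],
    [0,0,0,0,0,0,1]
  ]
}}

```text
time: 29.57
tool_pos: [0.571, -0.3179, 0.2256]
tool_rot: [-0.003, 0.697, 0.717, -0.0]
contact_force: [0.4, 0.2, -0.9]
gripper_width: 1.006
grasp_force: 0.0
```

```bash
python3 -c "
from h import *
shot('wrist','w9'); print(pose()[0])
plan([.5739,-.317,.0965],91.7,6)
a=cv2.imread('pics/w9.png')[60:400,220:420]; b=cv2.imread('pics/s8.png')[90:260,190:440]
A=cv2.resize(a,None,fx=1.75,fy=1.75,interpolation=2); C=cv2.resize(b,None,fx=1.75,fy=1.75,interpolation=2)
o=np.zeros((600,800,3),np.uint8);o[:A.shape[0],:A.shape[1]]=A;o[:C.shape[0],355:355+C.shape[1]]=C;cv2.imwrite('pics/c9.png',o)"
```

```text
[ 0.57101215 -0.31704399  0.22604538]
6 x [-0.    0.05  2.16] [-0.03 -0.03 -0.01]
```

View pics/c9.png

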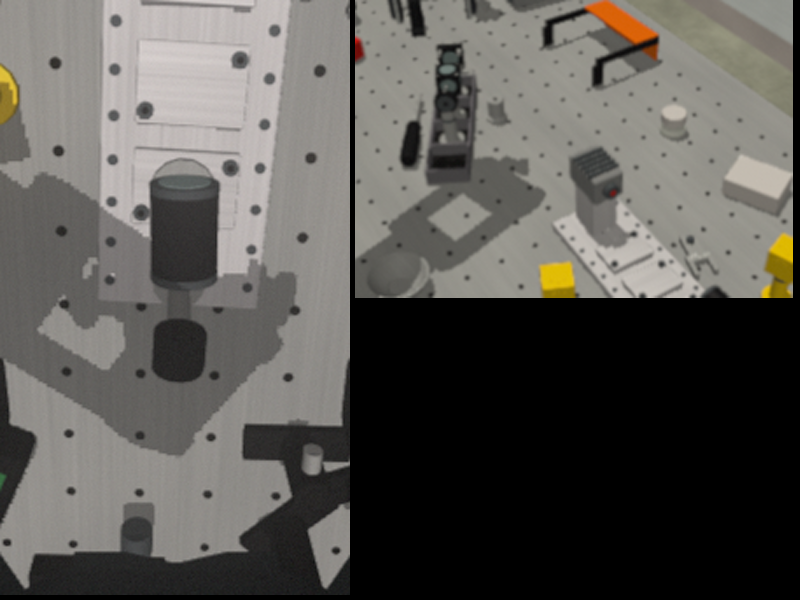

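Three optics stand in the tray, and the tube at (184,225) in the crop is square to the tool. I'll grasp it now.

>>> {"api": "move_arm", "payload": {
  "rows": [
    [0,0.05,2.17,0,0,0,1],
    [0,0.05,2.17,0,0,0,1],
    [0,0.05,2.17,0,0,0,1],
    [0,0.05,2.17,0,0,0,1],
    [0,0.05,2.17,0,0,0,1],
    [0,0.05,2.17,0,0,0,1],
    [0,0,0,0,0,0,1],
    [0,0,0,0,0,0,-1],
    [0,0,0,0,0,0,-1],
    [0,0,0,0,0,0,-1],
    [0,0,0,0,0,0,-1],
    [0,0,0,0,0,0,-1],
    [0,0,0,0,0,0,-1],
    [0,0,0,0,0,0,-1],
    [0,0,0,0,0,0,-1]
  ]
}}

```text
time: 30.87
tool_pos: [0.5758, -0.3183, 0.1009]
tool_rot: [0.001, 0.696, 0.718, 0.0]
contact_force: [-1.5, 1.5, 6.1]
gripper_width: 0.333
grasp_force: 59.2
```

>>> {"api": "move_arm", "payload": {
  "rows": [
    [0,0,-0.4,0,0,0,-1],
    [0,0,-0.8,0,0,0,-1],
    [0,0,-0.7,0,0,0,-1],
    [0,0,0,0,0,0,-1],
    [0,0,0,0,0,0,-1]
  ]
}}

```text
time: 31.28
tool_pos: [0.5753, -0.3178, 0.1185]
tool_rot: [0.001, 0.696, 0.718, 0.0]
contact_force: [-0.1, -0.5, -1.8]
gripper_width: 0.336
grasp_force: 59.3
```

```bash
python3 -c "
from h import *
shot('side','s10');shot('wrist','w10'); p=pose()[0]; print(p)
B=np.load('bays.npy')
plan([*B[3],.23],61.1,20,plan([*p[:2],.25],91.7,6))
a=cv2.imread('pics/w10.png')[60:400,120:520]; b=cv2.imread('pics/s10.png')[190:350,310:470]
A=cv2.resize(a,None,fx=1.1,fy=1.1,interpolation=2); C=cv2.resize(b,None,fx=2.2,fy=2.2,interpolation=2)
o=np.zeros((400,800,3),np.uint8);o[:A.shape[0],:A.shape[1]]=A;o[:C.shape[0],445:445+C.shape[1]]=C;cv2.imwrite('pics/c10.png',o)"
```

```text
[ 0.57480187 -0.31741589  0.11738588]
6 x [ 0.   -0.   -2.21] [-0. -0.  0.]
20 x [ 2.19 -1.01  0.1 ] [0.   0.   1.53]
```

View pics/c10.png

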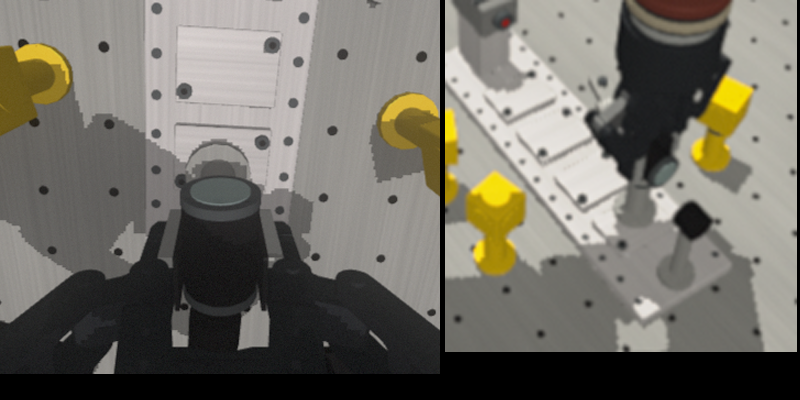

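The tube is held upright, clear of its plate. I'll carry it to bay 4.

>>> {"api": "move_arm", "payload": {
  "rows": [
    [0,0,-1.5,0,0,0,-1],
    [0,0,-2.5,0,0,0,-1],
    [0,0,-3,0,0,0,-1],
    [0,0,-3,0,0,0,-1],
    [0,0,-2.5,0,0,0,-1],
    [0,0,-0.7,0,0,0,-1]
  ]
}}

```text
time: 31.88
tool_pos: [0.5768, -0.3188, 0.2569]
tool_rot: [0.005, 0.696, 0.718, 0.001]
contact_force: [0.7, -1.1, -0.6]
gripper_width: 0.337
grasp_force: 59.5
```

>>> {"api": "move_arm", "payload": {
  "rows": [
    [2.19,-1.01,0.1,0,0,1.53,-1],
    [2.19,-1.01,0.1,0,0,1.53,-1],
    [2.19,-1.01,0.1,0,0,1.53,-1],
    [2.19,-1.01,0.1,0,0,1.53,-1],
    [2.19,-1.01,0.1,0,0,1.53,-1],
    [2.19,-1.01,0.1,0,0,1.53,-1],
    [2.19,-1.01,0.1,0,0,1.53,-1],
    [2.19,-1.01,0.1,0,0,1.53,-1],
    [2.19,-1.01,0.1,0,0,1.53,-1],
    [2.19,-1.01,0.1,0,0,1.53,-1],
    [2.19,-1.01,0.1,0,0,1.53,-1],
    [2.19,-1.01,0.1,0,0,1.53,-1],
    [2.19,-1.01,0.1,0,0,1.53,-1],
    [2.19,-1.01,0.1,0,0,1.53,-1],
    [2.19,-1.01,0.1,0,0,1.53,-1],
    [2.19,-1.01,0.1,0,0,1.53,-1],
    [2.19,-1.01,0.1,0,0,1.53,-1],
    [2.19,-1.01,0.1,0,0,1.53,-1],
    [2.19,-1.01,0.1,0,0,1.53,-1],
    [2.19,-1.01,0.1,0,0,1.53,-1]
  ]
}}

```text
time: 33.55
tool_pos: [0.4756, 0.1499, 0.2288]
tool_rot: [-0.0, 0.861, 0.508, -0.001]
contact_force: [0.3, 0.1, -2.0]
gripper_width: 0.337
grasp_force: 59.6
```

>>> {"api": "move_arm", "payload": {
  "rows": [
    [0,0,0,0,0,0,-1],
    [0,0,0,0,0,0,-1]
  ]
}}

```text
time: 33.72
tool_pos: [0.4757, 0.1494, 0.2288]
tool_rot: [-0.0, 0.86, 0.51, -0.001]
contact_force: [0.0, -0.2, -2.1]
gripper_width: 0.338
grasp_force: 59.6
```

```bash
python3 -c "
from h import *
B=np.load('bays.npy')
print(pose()[0]);P=plan([*B[3],.0872],61.1,8)"
```

```text
[0.47570019 0.14944362 0.22879181]
8 x [-0.    0.01  1.77] [-0.01  0.01  0.02]
```

>>> {"api": "move_arm", "payload": {
  "rows": [
    [0,0.01,2,0,0,0,-1],
    [0,0.01,2,0,0,0,-1],
    [0,0.01,2,0,0,0,-1],
    [0,0.01,2,0,0,0,-1],
    [0,0.01,2,0,0,0,-1],
    [0,0.01,2,0,0,0,-1],
    [0,0,1,0,0,0,-1],
    [0,0,0.5,0,0,0,-1],
    [0,0,0.3,0,0,0,-1],
    [0,0,0.2,0,0,0,-1],
    [0,0,0.1,0,0,0,-1],
    [0,0,0,0,0,0,-1],
    [0,0,0,0,0,0,-1]
  ]
}}

```text
time: 34.8
tool_pos: [0.4776, 0.1486, 0.0897]
tool_rot: [0.0, 0.861, 0.508, 0.001]
contact_force: [-0.3, -0.6, -1.1]
gripper_width: 0.335
grasp_force: 59.7
```

>>> {"api": "move_arm", "payload": {
  "rows": [
    [0,0,0.1,0,0,0,-1],
    [0,0,0.1,0,0,0,-1],
    [0,0,0,0,0,0,-1],
    [0,0,0,0,0,0,-1]
  ]
}}

```text
time: 35.13
tool_pos: [0.4769, 0.1485, 0.0867]
tool_rot: [-0.0, 0.861, 0.508, -0.0]
contact_force: [-0.7, 0.6, -2.4]
gripper_width: 0.335
grasp_force: 59.7
```

>>> {"api": "move_arm", "payload": {
  "rows": [
    [0,0,0.1,0,0,0,-1],
    [0,0,0,0,0,0,-1],
    [0,0,0,0,0,0,-1]
  ]
}}

```text
time: 35.38
tool_pos: [0.4768, 0.1485, 0.0856]
tool_rot: [-0.0, 0.861, 0.508, -0.0]
contact_force: [-0.2, 0.2, -1.7]
gripper_width: 0.332
grasp_force: 59.7
```

>>> {"api": "move_arm", "payload": {
  "rows": [
    [0,0,0.1,0,0,0,-1],
    [0,0,0,0,0,0,-1],
    [0,0,0,0,0,0,-1]
  ]
}}

```text
time: 35.63
tool_pos: [0.4769, 0.1485, 0.0846]
tool_rot: [-0.0, 0.861, 0.508, -0.0]
contact_force: [-0.7, -0.2, -2.3]
gripper_width: 0.335
grasp_force: 59.7
```

>>> {"api": "move_arm", "payload": {
  "rows": [
    [0,0,0.05,0,0,0,-1],
    [0,0,0,0,0,0,-1],
    [0,0,0,0,0,0,-1]
  ]
}}

```text
time: 35.88
tool_pos: [0.477, 0.1485, 0.0843]
tool_rot: [0.0, 0.861, 0.508, 0.0]
contact_force: [-0.8, 0.9, -1.8]
gripper_width: 0.335
grasp_force: 59.9
```

>>> {"api": "move_arm", "payload": {
  "rows": [
    [0,0,0.05,0,0,0,-1],
    [0,0,0,0,0,0,-1],
    [0,0,0,0,0,0,-1]
  ]
}}

```text
time: 36.13
tool_pos: [0.4771, 0.1486, 0.0842]
tool_rot: [-0.0, 0.861, 0.508, 0.0]
contact_force: [-1.9, -0.7, 2.7]
gripper_width: 0.337
grasp_force: 60.1
```

>>> {"api": "move_arm", "payload": {
  "rows": [
    [0,0,0.05,0,0,0,-1],
    [0,0,0,0,0,0,-1],
    [0,0,0,0,0,0,-1]
  ]
}}

```text
time: 36.38
tool_pos: [0.4773, 0.1487, 0.0842]
tool_rot: [-0.0, 0.861, 0.508, 0.0]
contact_force: [-2.8, 1.5, 5.9]
gripper_width: 0.336
grasp_force: 60.5
```

>>> {"api": "move_arm", "payload": {
  "rows": [
    [0,0,-0.05,0,0,0,-1],
    [0,0,0,0,0,0,-0.2],
    [0,0,0,0,0,0,0.1],
    [0,0,0,0,0,0,0.4],
    [0,0,0,0,0,0,0.7],
    [0,0,0,0,0,0,1],
    [0,0,0,0,0,0,1],
    [0,0,0,0,0,0,1],
    [0,0,-1,0,0,0,1],
    [0,0,-2,0,0,0,1],
    [0,0,-3,0,0,0,1],
    [0,0,-3,0,0,0,1],
    [0,0,-3,0,0,0,1],
    [0,0,-3,0,0,0,1],
    [-3,0,-1,0,0,0,1],
    [-3,0,0,0,0,0,1],
    [-2,0,0,0,0,0,1],
    [0,0,0,0,0,0,1],
    [0,0,0,0,0,0,1]
  ]
}}

```text
time: 37.97
tool_pos: [0.4382, 0.0779, 0.2447]
tool_rot: [0.0, 0.862, 0.508, 0.001]
contact_force: [-0.4, -0.1, 0.4]
gripper_width: 0.999
grasp_force: 0.0
```

```bash
python3 -c "
from h import *
shot('side','s11');shot('wrist','w11')
a=cv2.imread('pics/w11.png')[0:340,120:520]; b=cv2.imread('pics/s11.png')[80:330,190:440]
A=cv2.resize(a,None,fx=1.1,fy=1.1,interpolation=2); C=cv2.resize(b,None,fx=1.4,fy=1.4,interpolation=2)
o=np.zeros((400,800,3),np.uint8);o[:A.shape[0],:A.shape[1]]=A;o[:C.shape[0],445:445+C.shape[1]]=C;cv2.imwrite('pics/c11.png',o)"
```

```text
(no output)
```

View pics/c11.png

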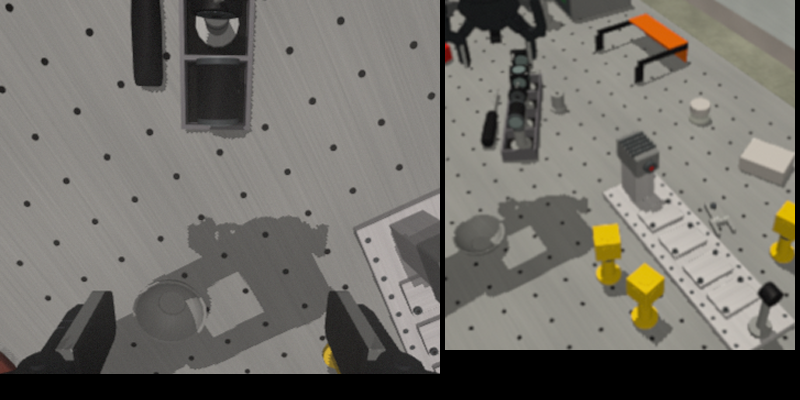

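All four base plates are empty, and the four optics stand upright in the tray: the tube in the last bay and the foot of the iris in the bay above it. I'll hand in now.

```bash
python3 -c "
from plant import manip
print(manip.job_done())"
```

```text
the job is handed in; nothing more can be done
None
```

The four optics stand upright in the tray in beam order, starting at the handle: cage, cube, iris, tube. I handed the job in at about 38 s of robot time; no verdict was returned.

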